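# Load the stock tray and click its gate shut

## Robot

A 6-joint arm with a two-finger parallel gripper is mounted at the origin on a cart in front of the work surface, level with it; the furniture and walls round the work are solid. World frame = base frame: x ahead of the robot, y to its left, z up, the work surface at z = 0. Lengths are in m, angles in rad, forces in N, time in s.
With the tool pointing down it reaches from about 0.3 to 0.75 m from the base axis. Payload 8.5 kg.
Tool frame: the origin (TCP) lies midway between the tips of the shut fingers; the grasp point (between the pads) lies arm.grip_depth behind it (arm.grip_depth is the distance from the TCP to the grasp point, in m); z points along the fingers, y is the line along which they close (so a half turn about z gives the same grasp; the last joint's range is limited). The gripper opens to 88 mm and grips with 3 to 60 N. Pads are 18 mm wide; open, the fingers measure 123 mm over their backs; the gripper's body (75 mm by 187 mm) begins 45 mm behind the grasp point.
Start: joints at [-1.398, 0.381, 1.297, -0, 1.464, -0.215], TCP at [0.208, -0.509, 0.239] pointing down, gripper open.
Joint ranges: [-3.11, 3.11], [-0.89, 2.33], [0.22, 2.48], [-1.42, 4.56], [0.17, 2.85], [-2.88, 2.88]. Speed limits (rad/s): [2.39, 2.39, 3.14, 3.14, 3.14, 3.14].

## Interface

Orientations are given as a 3x3 rotation matrix whose columns are the frame's x, y, z axes.
In Python, from bench import arm gives the robot as it stands.
- The arm moves only by the shell command python3 -m jog 'ROWS' [OPENING]. ROWS is JSON, a list of rows, each an object with "translation": the shift along the tool's x, y, z in mm, a list of three; "twist": the turn about the tool's z in rad. A call has 1 to 20 rows; each row shifts and turns the commanded pose from where the row before left it, along the tool's axes as they then stand; what a row does not reach is not made up. A row lasts 1/10 s, in which the tool goes at most 50 mm and 8.59 degrees, less where a joint would pass 70% of its speed; a pose out of reach is approached as far as the arm can. A call with a gripper value outside its range is refused whole. OPENING is the opening in per cent of the stroke, from 0 (shut) to 100 (fully open), set as the call begins (- or left out, the last holds). The fingers move at their own pace and stop on an object; the grip force is fixed at half the most. Time passes only in rows, so rows that do not move let the fingers close. It gives the time, the measured TCP pose, the force, the opening and the grip force at its end, in the units of the state.
- arm.observe(): the state, without advancing time (a new reading comes with each control period).
- arm.snapshot(name): name is "scene" or "top" or "wrist"; returns a dict with "image" (400x640x3 uint8, red, green, blue), "z_map" (400x640 float32, m along the optical axis (not along the pixel's ray), 0 where there is no reading), "vertical_fov" (degrees; the focal length in pixels is half the picture's height over the tangent of half this angle, whatever the lens; pixels are square), "cx", "cy" (the principal point, pixels), "R" (3x3) and "t" (3): a world point X has camera coordinates R X + t. Camera axes: x right, y down, z forward; pixel columns grow to the right and rows downward; lengths in m; the calibration is good to about 2 mm. A picture is of the moment at which its call begins.
- arm.finish_job(): hands the job in; it is judged then, once.
Trained networks look in the newest picture that a camera, given by its name, has taken for a name from the list of things; names that differ only in an ending like _2 or _b are one class to them, and where a whole thing is asked for, a point or a joint stands for the part that bears it (a point fixed in the world has none). Each returns a list of dicts, best first, with "p" (0 to 1); they miss things now and then, are a little off and sometimes report something else, mostly with a low value. They report only what shows in the picture. A call takes as long as a camera call. They do not tell look-alikes from the thing itself.
- arm.look_for(target, camera): "xy" ([column, row] in pixels, amid what is visible of it).
- arm.cut_out(target, camera): "region" (400x640 bool, what is visible of it) and "xy" ([column, row] in pixels, amid what is visible of it).
The state is a dict: "t": time; "joint_positions": joint angles; "joint_velocities": joint speeds; "joint_efforts": joint torques, N m; "tool_pos": TCP position; "orientation": TCP orientation; "ft_force": force on the tool from outside, world axes, zero at the start; "ft_torque": the same for the moment, N m; "finger_gap": finger opening in m; "finger_force": force on a finger pad.
Only numpy, scipy, OpenCV 4.12 (cv2) and the standard library are available. Lean on these libraries where they do the work, as an engineer would, in place of code of your own. Each camera call takes 0.05 s, during which the arm holds its last target. There are 200 camera calls.

## Task

Lay the rusty steel bar, which lies across the gate's path, in the green cell of the stock tray and the wooden block in the blue cell, each flat, along its cell and wholly behind the gate line. Then push the yellow sliding gate shut until the orange spring catch clicks out behind it. Leave the grey dressing stick in the red cell, and leave everything else on the table standing where it is.

Things in the scene. Friction and masses are not known exactly. Their poses are not given: they have to be found in the camera images.
- rack: Grey stock tray, fixed. Origin: on the table under the middle of the gate line. x runs from the gate line along the cells to the back wall (inner face x=160 mm, top z=41), y along the gate line, z up; gate shuts towards -y. Floor top z=8 mm, from x=-65 (open apron ahead of the gate) to 171, y=-103 to 103. Gate run-out 46 mm wide on to y=292, guides to z=19. End stop at y=-97 to -103, top z=37.
- liner_green: Green floor of one of three side-by-side cells (rack y = -62, 0 or +62 mm; varies); the steel bar goes here. Origin: middle of the cell (rack x=83 mm) at floor level, z=8 mm; axes as the rack's. Cell 58 mm wide, 154 long (rack x=6 to 160), with 4 to 6 mm ribs between and beside cells, tops 10 mm above the floor, only at rack x=52 to 164. The flush green sheet (104x54) covers the ribbed part.
- liner_blue: Blue floor of another cell, made and measured like the green one (origin in the middle of the 58 x 154 mm cell at floor level, axes as the rack's). The wooden block goes here.
- liner_red: Red floor of the third cell, made and measured like the green one. The dark grey dressing stick already lies in it and stays.
- push_post (a point): Centre of the top face of the black push post on the yellow gate; moves with it. Post 22 mm (rack x) by 26 mm (rack y), standing 34 mm proud of the gate's top edge, which is 38 mm above the table, so this point is at z=72 mm. It lies on the gate line (rack x=0) at rack y = 55 mm + gate opening. Axes as the rack's.
- gate (a joint): Opening of the yellow gate (upright plate 190 mm long, 8 thick, 10 to 38 mm above the table), m: 0 = against the end stop, 0.18 = fully open towards rack +y. Dry friction about 6 N plus 1 N from the rubbing catch; stays where left. Below about 0.0055 the catch springs out behind its tail and locks it.
- catch (a joint): Orange spring bolt, m: about 0.008 = pressed back by the side of the open gate, 0 = sprung fully out across the gate line behind the gate's tail (clicked, locked). Spring 2.4 to 4 N. It works by itself; no need to handle it.
- catch_tip (a point): Tip of the orange spring bolt, 23 mm above the table, at rack y=106 mm, on the robot's side of the gate. Its dark housing, 30 x 26 mm, top z=34 mm, stands at rack x=-49 to -19, y=93 to 120 mm; the bolt's orange pull knob reaches to x=-60.
- steel_bar: Rusty brown square steel bar, 115x20x20 mm, 0.28 to 0.46 kg, long along its x axis; origin at the centre of its underside. Starts flat on the tray's apron, askew, one end across the gate line.
- wood_block: Light brown hardwood block, 34x130x26 mm (x, y, z), about 0.09 kg, long along its y axis; origin at the centre of its underside. Starts flat on the table, left of the tray behind the gate's run-out or right of the tray in front of the toolbox.
- dressing_stick: Dark grey square stick, 110x20x20 mm, long along its x axis; origin at the centre of its underside. Lies in the red cell; it may shift there but must stay flat in it.
- tape_roll: Roll of masking tape, 102 mm across, 24 high, flat on the table in the other of the two places where the wooden block can lie; origin at the centre of its underside. Bystander.
- oil_can: Red oil can, body 68 mm across, 159 high with its thin spout, standing behind the tray; origin under it. Bystander.
- steel_cup: Metal cup, 77 mm across, 101 high, standing at the right; origin at the centre of its underside. Bystander.
- water_bottle: Plastic water bottle, 65 mm across, 207 high, at the right front; origin at the centre of its underside. Bystander.
Mind the look-alikes: they are no part of the job. There is more than one size of the steel_bar; the job needs the larger.

How it is judged:
By the outcome, as a careful person would: the job done as asked, in the order asked, and still so for the second after the job is handed in, with the robot touching nothing.
It also fails if it takes over 72 s, if anything falls off the work surface, if the arm or the gripper's body presses on something with over 40 N, if the wrist force passes 120 N, or if a joint passes its speed limit or range.

## Working session

There is one attempt and no reset: what is moved stays moved. The work goes in short steps, Python scripts to look and compute and a shell command to move; the robot and the scene stay as the last step left them, time stands still between calls to the robot, and variables do not carry over. Pictures are saved under pics/ and viewed, at most 11 in all, crops included, and the job is handed in when it is done.

```bash
mkdir -p pics
cat > h.py <<'E'
import numpy as np, cv2
from bench import arm
def save(s,n): cv2.imwrite('pics/'+n,s['image'][:,:,::-1])
def world(s,uv,z=None):
    h=s['image'].shape[0]; f=h/2/np.tan(np.radians(s['vertical_fov'])/2)
    uv=np.atleast_2d(uv).astype(float)
    d=np.c_[(uv[:,0]-s['cx'])/f,(uv[:,1]-s['cy'])/f,np.ones(len(uv))]
    R=np.array(s['R']);t=np.array(s['t']);c=-R.T@t; dw=d@R
    if z is None:
        k=s['z_map'][uv[:,1].astype(int),uv[:,0].astype(int)][:,None]
    else: k=((z-c[2])/dw[:,2])[:,None]
    return c+dw*k
E
python3 - <<'E'
from h import *
np.set_printoptions(precision=3,suppress=True)
ss={}
for c in('top','scene'):
    s=arm.snapshot(c); save(s,c+'0.png'); ss[c]=s
    for n in 'rack liner_green liner_blue liner_red push_post catch_tip steel_bar wood_block dressing_stick tape_roll oil_can steel_cup water_bottle'.split():
        for r in arm.look_for(n,c)[:3]:
            print(c,n,round(r['p'],2),np.round(r['xy']),world(s,r['xy'])[0])
print(arm.observe(),arm.grip_depth)
E
```

```text
top rack 0.71 [241. 235.] [0.506 0.083 0.005]
top liner_green 0.9 [239. 198.] [0.603 0.092 0.005]
top liner_blue 0.86 [285. 211.] [ 0.573 -0.03   0.007]
top liner_blue 0.69 [210. 259.] [0.444 0.159 0.022]
top liner_red 0.92 [266. 202.] [0.594 0.019 0.029]
top liner_red 0.51 [186. 229.] [0.517 0.219 0.038]
top push_post 0.79 [188. 232.] [0.51  0.212 0.038]
top catch_tip 0.49 [209. 242.] [0.486 0.16  0.034]
top steel_bar 0.96 [255. 259.] [0.446 0.041 0.027]
top steel_bar 0.45 [324. 128.] [ 0.798 -0.126  0.013]
top wood_block 0.77 [354. 257.] [ 0.457 -0.211  0.027]
top dressing_stick 0.78 [259. 208.] [0.578 0.037 0.022]
top tape_roll 0.73 [181. 194.] [0.61  0.24  0.026]
top oil_can 0.59 [238. 138.] [0.747 0.087 0.089]
top steel_cup 0.98 [425. 238.] [ 0.511 -0.386  0.056]
top water_bottle 0.93 [436. 272.] [ 0.432 -0.385  0.146]
scene rack 0.62 [287. 264.] [0.502 0.127 0.028]
scene liner_green 0.58 [279. 242.] [0.608 0.083 0.003]
scene liner_blue 0.67 [316. 228.] [ 0.581 -0.032  0.007]
scene liner_red 0.56 [294. 236.] [0.595 0.04  0.006]
scene push_post 0.7 [247. 273.] [ 0.569  0.216 -0.0
[... 347 characters left out ...]
.72 [244. 209.] [0.74  0.115 0.058]
scene oil_can 0.22 [299. 236.] [0.57  0.038 0.026]
scene water_bottle 0.8 [445. 188.] [ 0.402 -0.391  0.093]
{'t': 1.4, 'joint_positions': array([-1.398,  0.381,  1.297, -0.   ,  1.464, -0.215]), 'joint_velocities': array([ 0.   , -0.001,  0.   , -0.002, -0.001, -0.   ]), 'joint_efforts': array([  0.   , -43.779, -22.473,   0.071,   0.031,  -0.   ]), 'tool_pos': array([ 0.208, -0.509,  0.239]), 'orientation': array([[ 0.926,  0.378, -0.   ],
       [ 0.378, -0.926, -0.   ],
       [-0.   ,  0.   , -1.   ]]), 'ft_force': array([0.138, 0.319, 0.785]), 'ft_torque': array([-0.019, -0.057,  0.011]), 'finger_force': 0.0, 'finger_gap': 0.08844475321675908} 0.0187
```

Run:
```python
import cv2
a=cv2.imread('pics/top0.png')[95:315,140:460]
cv2.imwrite('pics/t1.png',cv2.resize(a,(800,550),interpolation=cv2.INTER_CUBIC))
```

```text
(no output)
```

View pics/t1.png

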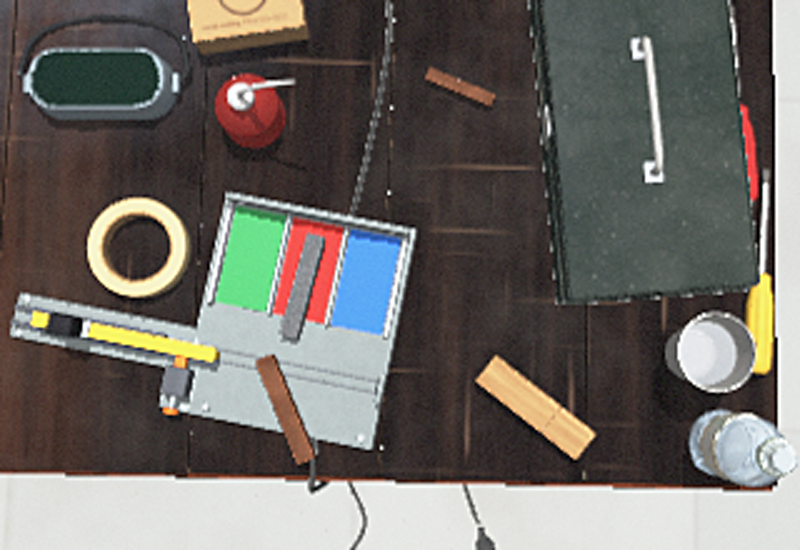

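View pics/scene0.png

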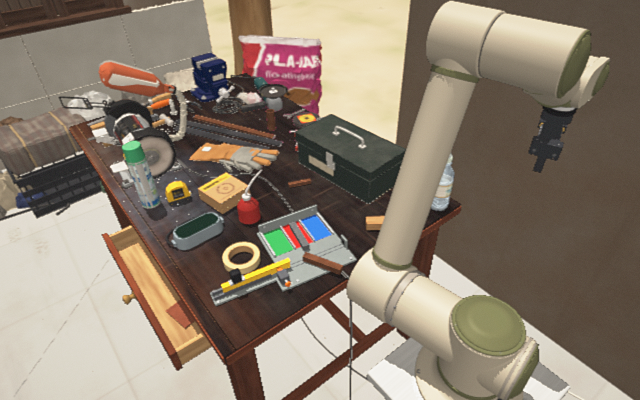

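The job's bar is the rust-brown one at top px (255,259). The other, at (324,128), is visibly shorter (crop: ~70 px against ~115 px). The enlarged crop shows the larger one lying across the gate rails, which fits the description. The cells run green, red, blue from left to right. The block lies to the right of the tray, at (354,257).

```bash
cat >> h.py <<'E'
def rect(s,m,z):
    m=cv2.morphologyEx(m.astype(np.uint8),cv2.MORPH_OPEN,np.ones((3,3)))
    c=max(cv2.findContours(m,0,2)[0],key=cv2.contourArea)[:,0]
    p=world(s,c,z)[:,:2]
    (x,y),(w,h),a=cv2.minAreaRect((p*1000).astype(np.float32))
    if h>w: a+=90; w,h=h,w
    return np.round([x,y,w,h,(a+90)%180-90],1)
E
python3 - <<'E'
from h import *
s=arm.snapshot('top'); im=s['image'].astype(int); r,g,b=im[...,0],im[...,1],im[...,2]
box=np.zeros(r.shape,bool); box[165:240,215:310]=1
for n,m in dict(green=(g>r+50)&(g>b+50),red=(r>g+80)&(r>b+80),blue=(b>r+60)&(b>g+40)).items(): print(n,rect(s,m&box,.008))
for n,z in dict(steel_bar=.028,wood_block=.026,dressing_stick=.028).items():
    for q in arm.cut_out(n,'top')[:2]: print(n,q['p'],np.round(q['xy']),rect(s,q['region'],z))
for q in arm.cut_out('push_post','top')[:1]: print('post',q['xy'],rect(s,q['region'],.055))
hsv=cv2.cvtColor(s['image'],cv2.COLOR_RGB2HSV)
m=(hsv[...,0]>20)&(hsv[...,0]<35)&(hsv[...,1]>170)&(hsv[...,2]>120);box[:]=0;box[205:245,140:235]=1
print('gate',rect(s,m&box,.038))
E
```

```text
green [604.   90.2 102.6  53.9  -9.7]
red [593.2  29.  103.2  54.2 -10. ]
blue [582.8 -32.3 104.8  55.3  -9.6]
steel_bar 0.74 [322. 130.] [ 788.7 -126.3   74.5   15.9   67.2]
steel_bar 0.67 [255. 260.] [448.4  44.9 115.   22.6  24. ]
wood_block 0.57 [354. 256.] [ 455.5 -209.4  128.3   35.5   53.4]
dressing_stick 0.74 [260. 211.] [575.3  32.4 107.2  21.3 -11.8]
post [183.8, 230.6] [517.8 204.3 187.5  21.7  81.7]Traceback (most recent call last):
  File "<stdin>", line 10, in <module>
  File "h.py", line 15, in rect
    c=max(cv2.findContours(m,0,2)[0],key=cv2.contourArea)[:,0]
      ~~~^^^^^^^^^^^^^^^^^^^^^^^^^^^^^^^^^^^^^^^^^^^^^^^^
ValueError: max() iterable argument is empty
```

```bash
python3 -m jog '[{"translation":[24,-13,0],"twist":0},{"translation":[24,-13,0],"twist":0},{"translation":[24,-13,0],"twist":0},{"translation":[25,-13,0],"twist":0},{"translation":[25,-13,0],"twist":0},{"translation":[25,-13,0],"twist":0},{"translation":[24,-13,0],"twist":0},{"translation":[24,-13,0],"twist":0},{"translation":[25,-13,0],"twist":0},{"translation":[25,-13,0],"twist":0},{"translation":[24,-13,0],"twist":0},{"translation":[24,-13,0],"twist":0},{"translation":[24,-14,0],"twist":0},{"translation":[25,-14,0],"twist":0},{"translation":[0,0,20],"twist":-0.136},{"translation":[0,0,20],"twist":-0.136},{"translation":[0,0,20],"twist":-0.136},{"translation":[0,0,20],"twist":-0.137},{"translation":[0,0,0],"twist":0}]'
cat >> h.py <<'E'
def delta(x,y,th,axis_sym=True):
    o=arm.observe(); R=o['orientation']; cur=np.degrees(np.arctan2(R[1,0],R[0,0]))
    d=np.array([x/1000,y/1000,0])-o['tool_pos']; l=(R.T@d)*1000
    dt=(th-cur+90)%180-90 if axis_sym else th-cur
    print('tool shift mm',np.round(l[:2],1),'twist',round(-np.radians(dt),3),'z',np.round(o['tool_pos'][2]*1000,1),'th',round(cur,2),'q',np.round(o['joint_positions'],2),'t',o['t'],'F',np.round(o['ft_force'],1))
E
python3 - <<'E'
from h import *
s=arm.snapshot('wrist'); save(s,'w1.png')
c=arm.cut_out('wood_block','wrist')
for q in c[:2]: print(q['p'],q['xy'],rect(s,q['region'],.026))
delta(455.5,-209.4,53.4)
E
```

```text
t: 3.55
tool_pos: [0.4541, -0.2088, 0.1568]
orientation: [[0.595, 0.804, -0.004], [0.804, -0.595, 0.003], [0.0, -0.005, -1.0]]
ft_force: [0.5, -0.1, -0.2]
finger_gap: 0.088
finger_force: 0.0
tool shift mm [0.4 0.1] twist -0.003 z 159.3 th 53.24 q [-0.67  0.37  1.56  0.    1.21 -0.03] t 3.65 F [0.5 0.  0.1]
```

View pics/w1.png

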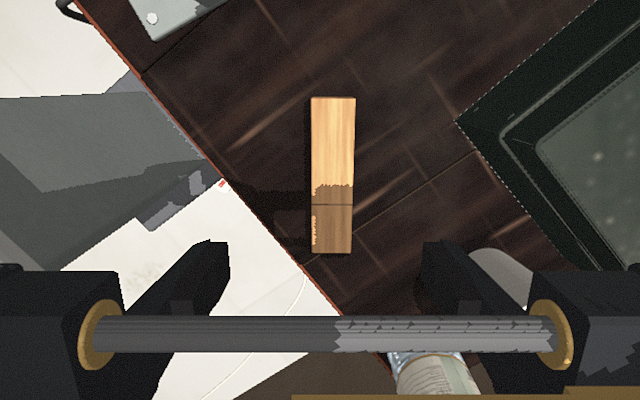

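The block shows at cols 311–356, rows 97–253, aligned with the fingers. The network missed it here, so I use its corners as read from the picture.

Run:
```python
from h import *
s=arm.snapshot('wrist')
p=world(s,[(311,97),(355,97),(351,253),(312,253)],.026)*1000;print(np.round(p,1)); c=p.mean(0);print(c)
delta(c[0],c[1],53.4)
```

```text
[[ 487.6 -149.9   26. ]
 [ 514.4 -170.    26. ]
 [ 435.6 -274.9   26. ]
 [ 408.4 -254.5   26. ]]
[ 461.51935263 -212.34035289   26.        ]
tool shift mm [1.6 6.2] twist -0.002 z 159.7 th 53.26 q [-0.67  0.37  1.56  0.    1.21 -0.03] t 3.7 F [ 1.3 -0.5  0.2]
```

```bash
python3 -m jog '[{"translation":[1,4,20],"twist":0},{"translation":[0,0,30],"twist":0},{"translation":[0,0,30],"twist":0},{"translation":[0,0,30],"twist":0},{"translation":[0,0,20],"twist":0},{"translation":[0,0,10],"twist":0},{"translation":[0,0,6],"twist":0},{"translation":[0,0,0],"twist":0},{"translation":[0,0,0],"twist":0}]' && python3 -m jog '[{"translation":[0,0,0],"twist":0},{"translation":[0,0,0],"twist":0},{"translation":[0,0,0],"twist":0},{"translation":[0,0,0],"twist":0},{"translation":[0,0,0],"twist":0},{"translation":[0,0,0],"twist":0},{"translation":[0,0,0],"twist":0},{"translation":[0,0,0],"twist":0}]' 0
python3 -m jog '[{"translation":[0,0,-15],"twist":0},{"translation":[0,0,-25],"twist":0},{"translation":[0,0,-30],"twist":0},{"translation":[0,0,-20],"twist":0},{"translation":[0,0,0],"twist":0.138},{"translation":[0,0,0],"twist":0.138},{"translation":[0,0,0],"twist":0.138},{"translation":[0,0,0],"twist":0.138},{"translation":[0,0,0],"twist":0.138},{"translation":[0,0,0],"twist":0.138},{"translation":[0,0,0],"twist":0.138},{"translation":[0,0,0],"twist":0.138},{"translation":[0,0,0],"twist":0},{"translation":[0,0,0],"twist":0}]'
python3 - <<'E'
from h import *
delta(560.1,-28.4,-9.8)
E
```

```text
t: 4.6
tool_pos: [0.4593, -0.2114, 0.0137]
orientation: [[0.596, 0.803, 0.001], [0.803, -0.596, -0.001], [-0.0, 0.002, -1.0]]
ft_force: [-0.0, -0.0, -0.3]
finger_gap: 0.0876
finger_force: 0.0
t: 5.4
tool_pos: [0.4588, -0.2111, 0.0127]
orientation: [[0.596, 0.803, -0.0], [0.803, -0.596, 0.0], [0.0, -0.0, -1.0]]
ft_force: [0.6, 0.4, -0.4]
finger_gap: 0.0338
finger_force: 30.0
t: 6.8
tool_pos: [0.4587, -0.211, 0.1026]
orientation: [[0.986, -0.167, -0.0], [-0.167, -0.986, 0.0], [-0.0, -0.0, -1.0]]
ft_force: [-0.8, 0.2, -1.2]
finger_gap: 0.0336
finger_force: 30.0
tool shift mm [  69.6 -196.9] twist 0.004 z 102.6 th -9.6 q [-0.67  0.45  1.63  0.    1.06  1.07] t 6.8 F [-0.8  0.2 -1.2]
```

```bash
python3 -m jog '[{"translation":[7,-20,0],"twist":0.004},{"translation":[7,-20,0],"twist":0},{"translation":[7,-20,0],"twist":0},{"translation":[7,-20,0],"twist":0},{"translation":[7,-20,0],"twist":0},{"translation":[7,-20,0],"twist":0},{"translation":[7,-20,0],"twist":0},{"translation":[7,-20,0],"twist":0},{"translation":[7,-20,0],"twist":0},{"translation":[7,-17,0],"twist":0},{"translation":[0,0,0],"twist":0},{"translation":[0,0,0],"twist":0}]'
python3 - <<'E'
from h import *
delta(560.1,-28.4,-9.8)
s=arm.snapshot('wrist'); save(s,'w2.png')
E
```

```text
t: 8.0
tool_pos: [0.5617, -0.0292, 0.1025]
orientation: [[0.985, -0.172, -0.001], [-0.172, -0.985, -0.0], [-0.001, 0.0, -1.0]]
ft_force: [-0.2, -0.2, -1.1]
finger_gap: 0.0338
finger_force: 30.0
tool shift mm [-1.7 -0.6] twist -0.002 z 102.5 th -9.89 q [-0.26  0.54  1.46 -0.    1.14  1.48] t 8.0 F [-0.2 -0.2 -1.1]
```

View pics/w2.png

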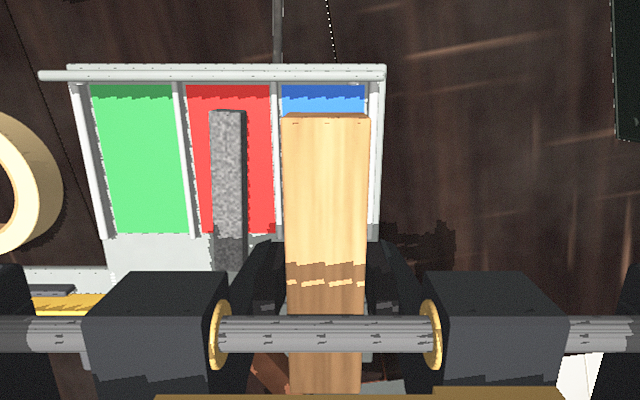

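The block lies square over the blue cell (cols 283–370), aligned with the ribs, and the stick (208–246) is clear of the fingers. I lower it now.

```bash
python3 -m jog '[{"translation":[-2,-1,20],"twist":0},{"translation":[0,0,25],"twist":0},{"translation":[0,0,20],"twist":0},{"translation":[0,0,10],"twist":0},{"translation":[0,0,4],"twist":0},{"translation":[0,0,2],"twist":0},{"translation":[0,0,0],"twist":0},{"translation":[0,0,0],"twist":0}]' && python3 -m jog '[{"translation":[0,0,0],"twist":0},{"translation":[0,0,0],"twist":0},{"translation":[0,0,0],"twist":0},{"translation":[0,0,0],"twist":0}]' 48
python3 -m jog '[{"translation":[0,0,-10],"twist":0},{"translation":[0,0,-30],"twist":0},{"translation":[0,0,-40],"twist":0},{"translation":[0,0,-40],"twist":0},{"translation":[0,0,0],"twist":0}]'
python3 - <<'E'
from h import *
delta(448.4,44.9,24)
E
```

```text
t: 8.85
tool_pos: [0.5605, -0.028, 0.0225]
orientation: [[0.985, -0.174, 0.001], [-0.174, -0.985, -0.0], [0.001, 0.0, -1.0]]
ft_force: [0.4, 1.0, -0.8]
finger_gap: 0.0338
finger_force: 30.0
t: 9.25
tool_pos: [0.5603, -0.0279, 0.0219]
orientation: [[0.985, -0.174, 0.0], [-0.174, -0.985, -0.0], [0.0, 0.0, -1.0]]
ft_force: [-0.1, -0.4, -0.9]
finger_gap: 0.0424
finger_force: 0.0
t: 9.75
tool_pos: [0.5623, -0.0283, 0.1476]
orientation: [[0.985, -0.174, 0.01], [-0.174, -0.985, -0.003], [0.01, 0.001, -1.0]]
ft_force: [0.9, 0.3, -0.4]
finger_gap: 0.0425
finger_force: 0.0
tool shift mm [-126.5  -52.4] twist -0.594 z 147.6 th -10.02 q [-0.26  0.48  1.41  0.    1.24  1.49] t 9.75 F [ 0.9  0.3 -0.4]
```

```bash
python3 -m jog '[{"translation":[-18,-8,0],"twist":0},{"translation":[-18,-8,0],"twist":0},{"translation":[-18,-8,0],"twist":0},{"translation":[-18,-7,0],"twist":0},{"translation":[-18,-7,0],"twist":0},{"translation":[-18,-7,0],"twist":0},{"translation":[-18,-7,0],"twist":0},{"translation":[0,0,0],"twist":-0.14},{"translation":[0,0,0],"twist":-0.15},{"translation":[0,0,0],"twist":-0.15},{"translation":[0,0,0],"twist":-0.15},{"translation":[0,0,0],"twist":0},{"translation":[0,0,0],"twist":0}]' 60
python3 - <<'E'
from h import *
s=arm.snapshot('wrist'); save(s,'w3.png')
for q in arm.cut_out('steel_bar','wrist')[:2]: 
  r=rect(s,q['region'],.028); print(q['p'],q['xy'],r)
delta(448.4,44.9,24)
t=arm.snapshot('top'); im=t['image'].astype(int)
for q in arm.cut_out('steel_bar','top')[:2]: print(q['p'],rect(t,q['region'],.028))
for q in arm.cut_out('wood_block','top')[:2]: print(q['p'],rect(t,q['region'],.034))
E
```

```text
t: 11.05
tool_pos: [0.4451, 0.0453, 0.1417]
orientation: [[0.917, 0.399, -0.0], [0.399, -0.917, 0.0], [-0.0, -0.0, -1.0]]
ft_force: [-0.2, 0.2, -0.1]
finger_gap: 0.0532
finger_force: 0.0
0.67 [330.6, 174.7] [453.   46.6 115.8  21.   24.2]
0.66 [202.9, 36.4] [512.6 162.6  94.3  14.9  80. ]
tool shift mm [2.9 1.7] twist -0.007 z 141.7 th 23.59 q [-0.16  0.31  1.73  0.    1.11  0.99] t 11.15 F [ 0.7  0.4 -0.7]
0.52 [ 788.6 -125.6   73.3   14.1   68.6]
0.96 [558.5 -28.4 128.4  37.2 -10.6]
0.61 [572.7 111.  389.8 233.3  73.4]
```

View pics/w3.png

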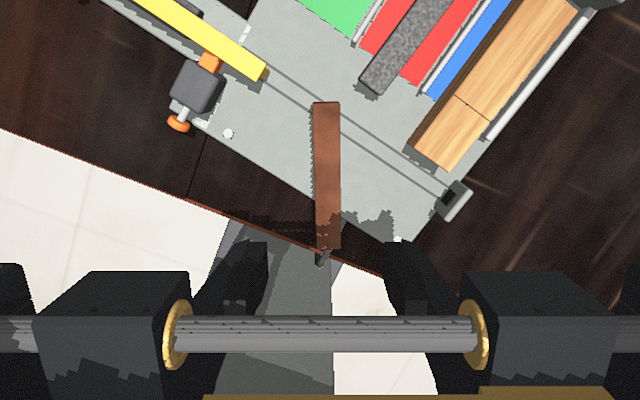

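The large bar, at (326,178), lies between the open fingers. The block rests in the blue cell behind the gate rails. I descend on the bar.

```bash
python3 -m jog '[{"translation":[6,2,20],"twist":-0.007},{"translation":[0,0,30],"twist":0},{"translation":[0,0,30],"twist":0},{"translation":[0,0,20],"twist":0},{"translation":[0,0,12],"twist":0},{"translation":[0,0,6],"twist":0},{"translation":[0,0,3],"twist":0},{"translation":[0,0,0],"twist":0},{"translation":[0,0,0],"twist":0}]' && python3 -m jog '[{"translation":[0,0,0],"twist":0},{"translation":[0,0,0],"twist":0},{"translation":[0,0,0],"twist":0},{"translation":[0,0,0],"twist":0},{"translation":[0,0,0],"twist":0},{"translation":[0,0,0],"twist":0},{"translation":[0,0,0],"twist":0}]' 0
python3 -m jog '[{"translation":[0,0,-5],"twist":0},{"translation":[0,0,-10],"twist":0},{"translation":[0,0,-20],"twist":0},{"translation":[0,0,-25],"twist":0},{"translation":[0,0,-20],"twist":0},{"translation":[0,0,0],"twist":0.1},{"translation":[0,0,0],"twist":0.122},{"translation":[0,0,0],"twist":0.122},{"translation":[0,0,0],"twist":0.122},{"translation":[0,0,0],"twist":0.122},{"translation":[0,0,0],"twist":0},{"translation":[0,0,0],"twist":0}]'
python3 - <<'E'
from h import *
delta(581.3,94.1,-9.8)
E
```

```text
t: 12.2
tool_pos: [0.4518, 0.0458, 0.0213]
orientation: [[0.912, 0.409, 0.001], [0.409, -0.912, -0.0], [0.001, 0.001, -1.0]]
ft_force: [0.1, 0.1, 0.2]
finger_gap: 0.0528
finger_force: 0.0
t: 12.9
tool_pos: [0.4515, 0.0459, 0.0208]
orientation: [[0.912, 0.409, 0.0], [0.409, -0.912, 0.0], [0.0, -0.0, -1.0]]
ft_force: [-0.1, 0.5, 2.1]
finger_gap: 0.0196
finger_force: 30.0
t: 14.1
tool_pos: [0.4514, 0.0459, 0.1011]
orientation: [[0.987, -0.162, 0.0], [-0.162, -0.987, -0.0], [0.0, 0.0, -1.0]]
ft_force: [0.4, 0.2, -2.3]
finger_gap: 0.0198
finger_force: 30.0
tool shift mm [120.3 -68.7] twist 0.008 z 101.1 th -9.34 q [-0.16  0.38  1.76 -0.    0.99  1.57] t 14.1 F [ 0.4  0.2 -2.3]
```

```bash
python3 -m jog '[{"translation":[12,-7,0],"twist":0.008},{"translation":[18,-10,0],"twist":0},{"translation":[20,-12,0],"twist":0},{"translation":[20,-12,0],"twist":0},{"translation":[20,-12,0],"twist":0},{"translation":[18,-10,0],"twist":0},{"translation":[12,-6,0],"twist":0},{"translation":[0,0,0],"twist":0},{"translation":[0,0,0],"twist":0}]'
python3 - <<'E'
from h import *
delta(581.3,94.1,-9.8)
s=arm.snapshot('wrist'); save(s,'w4.png')
for q in arm.cut_out('steel_bar','wrist')[:1]: print(q['p'],q['xy'],rect(s,q['region'],.108))
E
```

```text
t: 15.0
tool_pos: [0.5809, 0.093, 0.1005]
orientation: [[0.985, -0.172, -0.001], [-0.172, -0.985, -0.0], [-0.001, 0.0, -1.0]]
ft_force: [0.0, -1.5, -3.1]
finger_gap: 0.0195
finger_force: 30.0
tool shift mm [ 0.3 -1.1] twist -0.002 z 100.5 th -9.89 q [-0.04  0.58  1.39 -0.    1.18  1.7 ] t 15.0 F [ 0.  -1.5 -3.1]
0.67 [326.3, 229.6] [599.5  90.   84.2  19.8  -9.6]
```

View pics/w4.png

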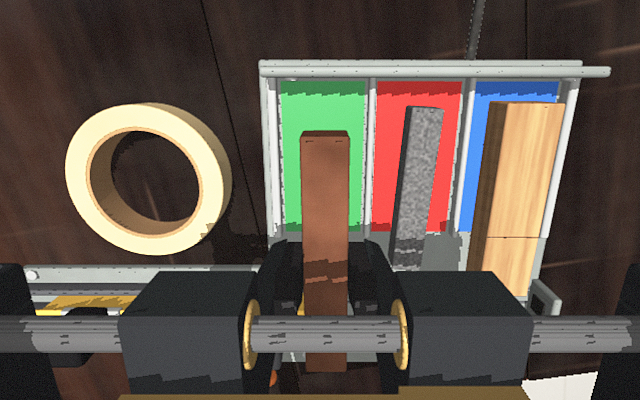

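```bash
python3 -m jog '[{"translation":[0,-1,20],"twist":0},{"translation":[0,0,22],"twist":0},{"translation":[0,0,18],"twist":0},{"translation":[0,0,11],"twist":0},{"translation":[0,0,5],"twist":0},{"translation":[0,0,3],"twist":0},{"translation":[0,0,0],"twist":0},{"translation":[0,0,0],"twist":0}]' && python3 -m jog '[{"translation":[0,0,0],"twist":0},{"translation":[0,0,0],"twist":0},{"translation":[0,0,0],"twist":0},{"translation":[0,0,0],"twist":0}]' 32
python3 -m jog '[{"translation":[0,0,-10],"twist":0},{"translation":[0,0,-25],"twist":0},{"translation":[0,0,-30],"twist":0},{"translation":[0,0,-30],"twist":0},{"translation":[0,0,-20],"twist":0},{"translation":[0,0,0],"twist":0},{"translation":[0,0,0],"twist":0}]' 32
python3 - <<'E'
from h import *
delta(0,0,-9.8)
s=arm.snapshot('wrist'); save(s,'w5.png')
s=arm.snapshot('top'); save(s,'top5.png'); im=s['image']
cv2.imwrite('pics/t5.png',cv2.resize(im[165:285,140:310],(800,565),interpolation=2)[:,:,::-1])
for n,z in dict(push_post=.072,steel_bar=.028).items():
  for q in arm.cut_out(n,'top')[:2]: print(n,q['p'],q['xy'],rect(s,q['region'],z))
m=(im.max(2)<45); m[:225]=0;m[245:]=0;m[:,:150]=0;m[:,180:]=0
print('black',rect(s,m,.072))
E
```

```text
t: 15.9
tool_pos: [0.5821, 0.0941, 0.0224]
orientation: [[0.985, -0.173, 0.001], [-0.173, -0.985, -0.0], [0.001, -0.0, -1.0]]
ft_force: [-0.2, 0.1, -3.4]
finger_gap: 0.0196
finger_force: 30.0
t: 16.3
tool_pos: [0.5819, 0.0941, 0.022]
orientation: [[0.985, -0.173, 0.001], [-0.173, -0.985, 0.0], [0.001, -0.0, -1.0]]
ft_force: [-0.8, -0.7, -0.2]
finger_gap: 0.0285
finger_force: 0.0
t: 17.0
tool_pos: [0.5815, 0.0941, 0.1367]
orientation: [[0.985, -0.173, 0.0], [-0.173, -0.985, 0.0], [0.0, -0.0, -1.0]]
ft_force: [-0.1, 0.2, -0.5]
finger_gap: 0.0278
finger_force: 0.0
tool shift mm [-556.5  193.5] twist -0.003 z 136.7 th -9.98 q [-0.04  0.54  1.34  0.    1.26  1.7 ] t 17.0 F [-0.1  0.2 -0.5]
push_post 0.57 [191.5, 231.4] [517.  189.7  83.   14.3  82.7]
steel_bar 0.44 [326.4, 129.1] [ 789.7 -126.2   73.4   20.5   64.5]Traceback (most recent call last):
  File "<stdin>", line 9, in <module>
  File "h.py", line 15, in rect
    c=max(cv2.findContours(m,0,2)[0],key=cv2.contourArea)[:,0]
      ~~~^^^^^^^^^^^^^^^^^^^^^^^^^^^^^^^^^^^^^^^^^^^^^^^^
ValueError: max() iterable argument is empty
```

View pics/w5.png

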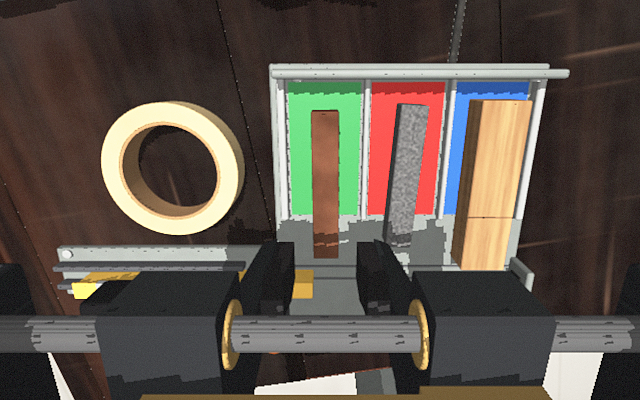

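View pics/t5.png

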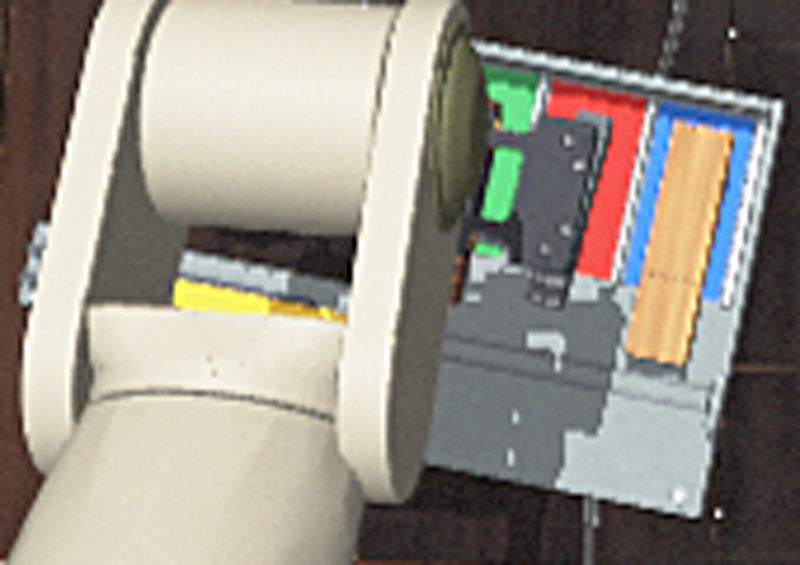

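Bar, stick and block each lie flat along their own cells: bar at (325,185), stick (405,175), block (492,185). Next I check the bar's front margin and locate the post in the first top picture (about px (166,225)).

Run:
```python
from h import *
s=arm.snapshot('wrist')
ex=np.array([.985,-.17]);ey=np.array([.17,.985]);o=np.array([488.9,47.])
def rk(p): d=p[:,:2]*1000-o; return np.round(np.c_[d@ex,d@ey],1)
print('bar',rk(world(s,[(312,111),(338,111),(338,258),(313,258)],.028)))
print('block',rk(world(s,[(478,100),(531,100),(515,270),(464,270)],.034)))
t=cv2.imread('pics/top0.png'); c=arm.snapshot('top')
m=(t.max(2)<50).astype(np.uint8); 
mm=np.zeros_like(m); mm[218:235,158:176]=m[218:235,158:176]
ys,xs=np.nonzero(mm); print(xs.min(),xs.max(),ys.min(),ys.max(),len(xs))
print('post',rk(world(c,[(xs.mean(),ys.mean())],.072)), rk(world(c,[(xs.mean(),ys.mean())],.055)))
P=o+ey*290+ex*0; print('goal',P); delta(P[0],P[1],-9.8)
```

```text
bar [[142.1  71.1]
 [142.   53. ]
 [ 27.9  52.2]
 [ 28.   72.1]]
block [[149.3 -41.2]
 [149.2 -76.9]
 [ 20.  -86.4]
 [ 20.2 -46.4]]
159 172 220 234 49
post [[  0.9 208.2]] [[  0.4 214. ]]
goal [538.2  332.65]
tool shift mm [ -83.8 -227.5] twist -0.003 z 135.9 th -9.98 q [-0.04  0.54  1.34 -0.    1.26  1.7 ] t 17.3 F [-0.4  0.3  0.2]
```

```bash
python3 -m jog '[{"translation":[-8,-18,0],"twist":-0.003},{"translation":[-8,-22,0],"twist":0},{"translation":[-8,-22,0],"twist":0},{"translation":[-8,-22,0],"twist":0},{"translation":[-8,-22,0],"twist":0},{"translation":[-8,-22,0],"twist":0},{"translation":[-8,-22,0],"twist":0},{"translation":[-8,-22,0],"twist":0},{"translation":[-8,-22,0],"twist":0},{"translation":[-8,-18,0],"twist":0},{"translation":[-4,-6,0],"twist":0},{"translation":[0,0,0],"twist":0},{"translation":[0,0,0],"twist":0}]' 0
python3 - <<'E'
from h import *
s=arm.snapshot('wrist'); save(s,'w6.png')
ex=np.array([.985,-.17]);ey=np.array([.17,.985]);o=np.array([488.9,47.])
for q in arm.look_for('push_post','wrist')[:2]: print(q)
P=o+ey*280; delta(P[0],P[1],-9.8)
E
```

```text
t: 18.6
tool_pos: [0.5364, 0.3225, 0.1366]
orientation: [[0.985, -0.171, -0.0], [-0.171, -0.985, -0.0], [-0.0, 0.0, -1.0]]
ft_force: [0.6, -0.3, 0.6]
finger_gap: 0.0004
finger_force: 0.0
{'xy': [456.7, 187.3], 'p': 0.87}
tool shift mm [-0.1 -0.5] twist -0.001 z 136.7 th -9.87 q [ 0.35  0.6   1.23 -0.    1.32  2.1 ] t 18.7 F [-0.5 -0.2  0.2]
```

View pics/w6.png

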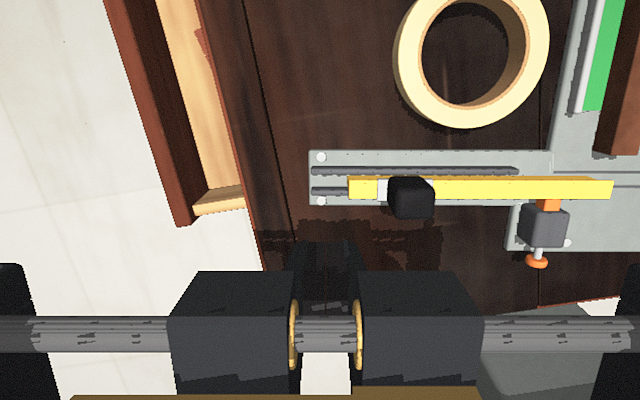

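The post's top is at about (413,200), to the right of the shut fingers and with the tail of the gate at col 348. I check its rack position before descending.

Run:
```python
from h import *
s=arm.snapshot('wrist')
ex=np.array([.985,-.17]);ey=np.array([.17,.985]);o=np.array([488.9,47.])
for z,px in((.072,[(392,200),(434,200),(413,183),(413,218)]),(.038,[(348,178),(348,198),(613,180),(613,198)])):
  d=world(s,px,z)[:,:2]*1000-o; print(z,np.round(np.c_[d@ex,d@ey],1))
```

```text
0.072 [[  8.2 237.6]
 [  8.1 211.3]
 [ 19.2 225.3]
 [ -3.9 223.6]]
0.038 [[ 13.4 263.1]
 [ -1.6 262.9]
 [ 11.5  73.9]
 [ -2.1  70.7]]
```

```bash
python3 -m jog '[{"translation":[0,0,20],"twist":0},{"translation":[0,0,30],"twist":0},{"translation":[0,0,25],"twist":0},{"translation":[0,0,15],"twist":0},{"translation":[0,0,0],"twist":0},{"translation":[0,0,0],"twist":0},{"translation":[0,10,0],"twist":0},{"translation":[0,8,0],"twist":0},{"translation":[0,6,0],"twist":0},{"translation":[0,6,0],"twist":0},{"translation":[0,6,0],"twist":0},{"translation":[0,6,0],"twist":0},{"translation":[0,0,0],"twist":0}]'
python3 - <<'E'
from h import *
ex=np.array([.985,-.17]);ey=np.array([.17,.985]);o=np.array([488.9,47.])
P=o+ey*85.5; delta(P[0],P[1],-9.8)
E
```

```text
t: 20.05
tool_pos: [0.5293, 0.2821, 0.0473]
orientation: [[0.985, -0.171, 0.002], [-0.171, -0.985, 0.002], [0.001, -0.002, -1.0]]
ft_force: [0.7, 2.9, 0.3]
finger_gap: 0.0003
finger_force: 1.8
tool shift mm [  0.2 153.2] twist -0.001 z 47.3 th -9.84 q [0.29 0.66 1.41 0.   1.07 2.03] t 20.05 F [0.7 2.9 0.3]
```

```bash
python3 -m jog '[{"translation":[0,8,0],"twist":0},{"translation":[0,10,0],"twist":0},{"translation":[0,10,0],"twist":0},{"translation":[0,10,0],"twist":0},{"translation":[0,10,0],"twist":0},{"translation":[0,10,0],"twist":0},{"translation":[0,10,0],"twist":0},{"translation":[0,10,0],"twist":0},{"translation":[0,10,0],"twist":0},{"translation":[0,10,0],"twist":0},{"translation":[0,10,0],"twist":0},{"translation":[0,10,0],"twist":0},{"translation":[0,10,0],"twist":0},{"translation":[0,6,0],"twist":0},{"translation":[0,4,0],"twist":0}]'
python3 -m jog '[{"translation":[0,4,0],"twist":0},{"translation":[0,3,0],"twist":0},{"translation":[0,2,0],"twist":0},{"translation":[0,0,0],"twist":0}]'
python3 - <<'E'
from h import *
ex=np.array([.985,-.17]);ey=np.array([.17,.985]);o=np.array([488.9,47.])
P=o+ey*85.5; delta(P[0],P[1],-9.8)
s=arm.snapshot('wrist'); save(s,'w7.png')
E
```

```text
t: 21.55
tool_pos: [0.5056, 0.1464, 0.0473]
orientation: [[0.985, -0.171, 0.001], [-0.171, -0.985, 0.002], [0.001, -0.002, -1.0]]
ft_force: [0.3, 7.2, 2.2]
finger_gap: 0.0003
finger_force: 4.3
t: 21.95
tool_pos: [0.504, 0.1375, 0.0473]
orientation: [[0.985, -0.171, 0.001], [-0.171, -0.985, 0.002], [0.001, -0.002, -1.0]]
ft_force: [-1.3, 6.2, 2.2]
finger_gap: 0.0007
finger_force: 3.0
tool shift mm [0.5 6.4] twist -0.001 z 47.3 th -9.83 q [0.04 0.56 1.64 0.   0.95 1.78] t 21.95 F [-1.3  6.2  2.2]
```

Still moving freely at about 7 N. I go on in small steps until it reaches the stop.

```bash
python3 -m jog '[{"translation":[0,2,0],"twist":0},{"translation":[0,2,0],"twist":0},{"translation":[0,1,0],"twist":0},{"translation":[0,0,0],"twist":0}]'
python3 -m jog '[{"translation":[0,1,0],"twist":0},{"translation":[0,1,0],"twist":0},{"translation":[0,0,0],"twist":0}]'
python3 - <<'E'
from h import *
s=arm.snapshot('wrist'); save(s,'w7.png')
E
```

```text
t: 22.4
tool_pos: [0.5031, 0.1325, 0.0472]
orientation: [[0.985, -0.171, 0.001], [-0.171, -0.985, 0.001], [0.001, -0.001, -1.0]]
ft_force: [0.5, 4.9, 1.9]
finger_gap: 0.0003
finger_force: 2.6
t: 22.7
tool_pos: [0.5028, 0.1306, 0.0472]
orientation: [[0.985, -0.171, 0.001], [-0.171, -0.985, 0.001], [0.001, -0.001, -1.0]]
ft_force: [-0.1, 6.0, 1.8]
finger_gap: 0.0004
finger_force: 2.7
```

View pics/w7.png

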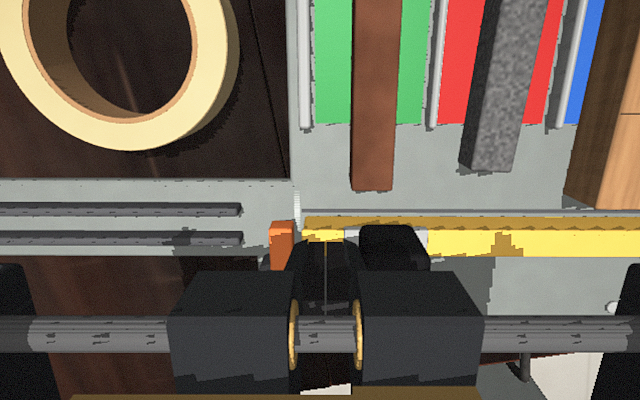

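The orange bolt (282,245) now stands across the gate line behind the tail (col 302). I push the last bit to the stop to be sure.

```bash
python3 -m jog '[{"translation":[0,1,0],"twist":0},{"translation":[0,1,0],"twist":0},{"translation":[0,0,0],"twist":0}]'
python3 -m jog '[{"translation":[0,1,0],"twist":0},{"translation":[0,1,0],"twist":0},{"translation":[0,0,0],"twist":0}]'
python3 -m jog '[{"translation":[0,1,0],"twist":0},{"translation":[0,0,0],"twist":0}]'
```

```text
t: 23.05
tool_pos: [0.5027, 0.1302, 0.0474]
orientation: [[0.985, -0.171, 0.002], [-0.171, -0.985, 0.004], [0.001, -0.004, -1.0]]
ft_force: [1.2, 16.9, 2.1]
finger_gap: 0.0005
finger_force: 8.5
t: 23.35
tool_pos: [0.5027, 0.1299, 0.0475]
orientation: [[0.985, -0.171, 0.003], [-0.171, -0.985, 0.007], [0.002, -0.008, -1.0]]
ft_force: [3.2, 29.7, 1.5]
finger_gap: 0.0001
finger_force: 14.7
t: 23.55
tool_pos: [0.5027, 0.1298, 0.0476]
orientation: [[0.985, -0.171, 0.004], [-0.171, -0.985, 0.009], [0.003, -0.009, -1.0]]
ft_force: [3.9, 36.4, 0.2]
finger_gap: 0.0001
finger_force: 17.8
```

At the stop. I back off, lift clear and check.

```bash
python3 -m jog '[{"translation":[0,-5,0],"twist":0},{"translation":[0,-12,0],"twist":0},{"translation":[0,0,-20],"twist":0},{"translation":[0,0,-40],"twist":0},{"translation":[0,0,-40],"twist":0},{"translation":[-20,0,-30],"twist":0},{"translation":[-40,0,0],"twist":0},{"translation":[-40,0,0],"twist":0},{"translation":[-20,0,0],"twist":0},{"translation":[0,0,0],"twist":0},{"translation":[0,0,0],"twist":0}]'
python3 - <<'E'
from h import *
s=arm.snapshot('wrist'); save(s,'w8.png')
E
```

```text
t: 24.65
tool_pos: [0.3873, 0.1624, 0.1771]
orientation: [[0.985, -0.17, 0.001], [-0.17, -0.985, -0.0], [0.001, -0.0, -1.0]]
ft_force: [0.1, -0.4, -0.7]
finger_gap: 0.0005
finger_force: 0.0
```

View pics/w8.png

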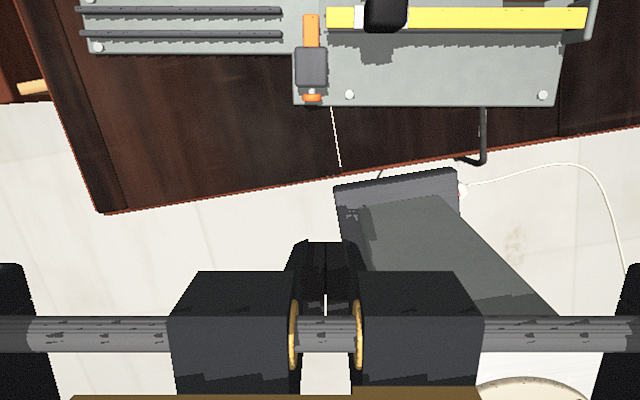

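The gate rests against its stop (right end at col 588). The orange bolt (312,30) is sprung out across the line behind the tail (col 327), and its knob (312,97) is drawn in against the housing. The robot touches nothing.

```bash
python3 -c "
from bench import arm
print(arm.finish_job())"
```

```text
the job is handed in; nothing more can be done
None
```

The job is handed in after about 25 s: the steel bar lies in the green cell, the wooden block in the blue, the stick is still in the red, and the gate is shut with the orange catch sprung out behind it.

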